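Show the arched plaque to the inspection camera

TASK

Slide the inspection camera forward along its rails until it is fully home against the front stop, and only then turn its clamp knob clockwise to its stop to lock it. Then lift the arched-top plaque out of the rack and finish holding it still in the air in the gripper, upright, one broad face squarely towards the lens, its centre on the lens axis 12 cm in front of the lens. Leave the other plaques, the tray and the jar alone, and do not put the plaque down or let go at the end.

Things in the scene. Friction and masses are not known exactly. Their poses are not given: they have to be found in the camera images.
- camera_slide (a joint): how far the camera carriage has been slid along its rails, m: 0 = fully back, 0.08 = home against the front stop. It slides horizontally in the direction the lens looks, with about 3 N of friction, and stays where it is left. The carriage is an aluminium plate 130 mm (along the rails) x 200 mm, its top 34 mm above the table, carrying the black camera on a post and, nearer the robot, the clamp knob; push or pull it by the knob
- clamp (a joint): angle of the clamp knob, rad: 0 = free (bar across the rails), 1.4 = at its stop, locked; grows clockwise seen from above. Friction about 0.05 N m; stays where it is left
- clamp_grip (a point): grip point of the black clamp knob, on its vertical turning axis, 68 mm above the table. The grip is an upright bar 50 mm long, 14 mm thick and 42 mm high (its top 8+42=50 mm above the carriage plate, i.e. 84 mm above the table; this point is 16 mm below its top), on a disc 40 mm across and 8 mm high. z up; y along the bar's length, x across its thickness; the frame turns with the knob. The camera stands 120 mm to the side of this point, away from the robot
- stand: fixed steel base of the camera, 250 mm (along its x, the direction the lens looks) x 220 mm, with two low guide rails and a stop bar 32 mm high at each end; origin at the centre of its underside, z up
- lens (a point): centre of the front face of the lens (barrel 36 mm across, 40 mm long; camera box 70 x 46 x 46 mm behind it), 170 mm above the table. x is the horizontal direction in which the lens looks (and the carriage slides), z up. Moves with the carriage
- view (a point): the point in the air on the lens axis 120 mm in front of the lens, same axes as the lens, 170 mm above the table; moves with the carriage. The plaque's centre belongs here
- arched_center (a point): centre of the arched-top plaque, raw brown fibreboard, 80 mm wide, 110 mm tall, 12 mm thick, about 75 g; the bottom 70 mm are straight-sided, the top is a half round of radius 40 mm. z up the plaque (the top of the arch is 55 mm above this point), x along its width, y through its thickness (across the broad faces). At the start it stands upright in one of the three rack slots, its foot 12 mm above the table
- pointed_center (a point): centre of another plaque of the same size and material with a pointed gable top (bystander); same axes
- square_center (a point): centre of another plaque of the same size and material with a plain rectangular outline (bystander); same axes
- rack: fixed fibreboard rack, 110 x 235 mm, origin at the centre of its underside, z up. Three slots 75 mm apart along its y axis, each running along x, 16 mm wide; slot floor 12 mm and slot tops 36 mm above the table
- tray_center (a point): centre of an empty open fibreboard tray 110 x 90 x 45 mm on the table (bystander)
- jar_center (a point): centre of a glass jar 60 mm across, 80 mm high on the table (bystander)
Not all that is in view belongs to the job. What is shaped like the part that bears arched_center but blue is not meant.

How it is judged:
On the way, in this order (a step that is already met when the one before it is completed fails the run):
1. the camera is slid home while the clamp is still free (value of joint camera_slide above 0.075 m and value of joint clamp below 0.6 rad), for 0.1 s.
2. the clamp is turned to lock with the camera home (value of joint camera_slide above 0.073 m and value of joint clamp above 1.2 rad), for 0.1 s.
3. the arched plaque is lifted clear of the rack in the gripper (height (world z) of arched_center above 0.105 m and contact force between arched and the fingers above 1 N and contact force between arched and rack below 0.05 N), for 0.2 s.
At the end, for the whole second after the job is handed in: Camera within 7 mm of its front stop, clamp past 1.2 rad; arched plaque held still by the fingers alone, centre within 25 mm of the point 120 mm in front of the lens on its axis, upright and square to the lens axis within 0.16 rad (all of step 2 and distance between arched_center and view below 0.025 m and angle between the y axis of arched_center and the x axis of view, either way round below 0.16 rad and angle between arched_center's own z axis and vertical below 0.16 rad and height (world z) of arched_center above 0.145 m and contact force between arched and the fingers above 1 N and contact force between arched and rack below 0.05 N and contact force between arched and stand below 0.05 N and linear speed of arched below 0.03 m/s); the arm keeps its last pose, push and grip.
It fails at once if another plaque is disturbed (moved over 30 mm) (distance of any of pointed_center, square_center from where it was at the start of the episode above 0.03 m).
It fails at once if the tray or the jar is disturbed (moved over 30 mm) (distance of any of tray_center, jar_center from where it was at the start of the episode above 0.03 m).
It also fails if it takes over 48 s, if anything falls off the work surface, if the arm or the gripper's body presses on something with over 40 N, if the wrist force passes 120 N, or if a joint passes its speed limit or range.

ROBOT

A 6-joint arm with a two-finger parallel gripper is mounted at the origin on the work surface. World frame = base frame: x ahead of the robot, y to its left, z up, the work surface at z = 0. Lengths are in m, angles in rad, forces in N, time in s.
With the tool pointing down it reaches from about 0.375 to 0.975 m from the base axis. Payload 3.8 kg.
Tool frame: the origin (TCP) lies midway between the tips of the shut fingers; the grasp point (between the pads) lies 19 mm behind it; z points along the fingers, y is the line along which they close (so a half turn about z gives the same grasp; the last joint's range is limited). The gripper opens to 85 mm and grips with 20 to 120 N. Pads are 22 mm wide; open, the fingers measure 114 mm over their backs; the gripper's body (76 mm by 85 mm) begins 54 mm behind the grasp point. The pads swing forward as they close: fully open they stand 13 mm farther back than shut.
Start: joints at [-1.299, 0.264, 1.604, -0, 1.274, -0.037], TCP at [0.205, -0.643, 0.231] pointing down, gripper open.
Joint ranges: [-2.63, 2.63], [-0.94, 2.18], [0.31, 2.57], [-1.31, 4.45], [0, 2.66], [-2.55, 2.55]. Speed limits (rad/s): [2.57, 2.57, 3.14, 3.14, 3.14, 3.14].

INTERFACE

Orientations are given as a rotation vector (axis times angle).
In Python, from workcell import bot gives the robot as it stands.
- The arm moves only by the tool step_arm, never from a script. Its argument "motion" is a list of rows, each a list of 5 numbers: the finger opening in cm, from 0 to 8.54, then the shift along the tool's x, y, z in cm, then the turn about the tool's z in degrees. In form: [[claw, dx, dy, dz, twist], ...]. A call has 1 to 20 rows; each row is the pose to reach, as a shift and turn from the pose commanded when the call began, along the tool's axes at that moment; what a row does not reach only later rows make up. A row lasts 1/10 s, in which the tool goes at most 50 mm and 8.59 degrees, less where a joint would pass 70% of its speed; a pose out of reach is approached as far as the arm can. A call with a gripper value outside its range is refused whole. The fingers move at their own pace and stop on an object; "force" is the grip in N (left out, the last holds). Time passes only in rows, so rows that repeat a pose let the fingers close. It gives the time, the measured TCP pose, the force, the opening and the grip force at its end, in the units of the state.
- bot.read_state(): the state, without advancing time (a new reading comes with each control period).
- bot.read_camera(name): name is "scene" or "top"; returns (picture, depth): 384x512x3 uint8, red, green, blue; 384x512 float32, m along the optical axis (not along the pixel's ray), 0 where there is no reading.
- bot.calibration(name): a dict with "mtx" (3x3 intrinsics, pixels), "origin" and "orientation" of the camera in the world. Camera axes: x right, y up, looking along -z (the intrinsics and any distortion apply to the point x, -y, -z); pixel columns grow to the right and rows downward; lengths in m; the calibration is good to about 2 mm. A picture is of the moment at which its call begins. calibration takes no time and is no camera call.
- bot.finish_job(): hands the job in; it is judged then, once.
The state is a dict: "time": time; "q": joint angles; "joint_vel": joint speeds; "joint_torque": joint torques, N m; "tool_pos": TCP position; "tcp_rot": TCP orientation; "wrist_force": force on the tool from outside, world axes, zero at the start; "torque": the same for the moment, N m; "width": opening from 0.0 (shut) to 1.0 (fully open); "grip_force": force on a finger pad.
Only numpy, scipy, OpenCV 4.12 (cv2) and the standard library are available. Lean on these libraries where they do the work, as an engineer would, in place of code of your own. Each camera call takes 0.05 s, during which the arm holds its last target. There are 200 camera calls.

## Working session

There is one attempt and no reset: what is moved stays moved. The work goes in short steps, Python scripts to look and compute and a tool call to move; the robot and the scene stay as the last step left them, time stands still between calls to the robot, and variables do not carry over. Pictures are saved under pics/ and viewed, at most 10 in all, crops included, and the job is handed in when it is done.

Besides the shell and the picture viewer there is one more tool, called in YAML: its name, and indented under it one key for each argument. step_arm: Moves the arm, as the interface text tells. Its arguments: {"type":"object","properties":{"motion":{"type":"array","items":{"type":"array","items":{"type":"number"}}},"force":{"type":"number"}},"required":["motion"]}

```bash
mkdir -p pics; ls
cat > h.py <<'E'
import numpy as np, cv2
from scipy.spatial.transform import Rotation as R
from workcell import bot
def cam(n):
    c=bot.calibration(n); o=np.array(c["orientation"],float)
    M=o if o.shape==(3,3) else (R.from_rotvec(o).as_matrix() if o.size==3 else R.from_quat(o).as_matrix())
    return np.array(c["mtx"]),np.array(c["origin"]),M
def cloud(n,d):
    K,o,M=cam(n); v,u=np.indices(d.shape)
    p=np.stack([(u-K[0,2])/K[0,0]*d,-(v-K[1,2])/K[1,1]*d,-d],-1)
    return p@M.T+o
def plane(n,u,v,z):
    K,o,M=cam(n); r=M@np.array([(u-K[0,2])/K[0,0],-(v-K[1,2])/K[1,1],-1.]); return o+r*(z-o[2])/r[2]
E
python3 - <<'E'
from h import *
for n in("scene","top"):
    c=bot.calibration(n);print(n,c)
    im,d=bot.read_camera(n); cv2.imwrite(f"pics/{n}0.png",im[:,:,::-1]); np.savez(f"{n}0.npz",im=im,d=d); print((d>0).mean(),d[d>0].min(),d.max())
print(bot.read_state())
E
```

```text
pics
scene {'mtx': array([[403.41075535,   0.        , 257.94952924],
       [  0.        , 403.41075535, 202.91092058],
       [  0.        ,   0.        ,   1.        ]]), 'origin': array([1.18280174, 0.12113951, 1.08133709]), 'orientation': array([0.42103179, 0.49333063, 1.64235297])}
0.9963175455729166 0.9930474 3.0196788
top {'mtx': array([[407.96498146,   0.        , 252.42928219],
       [  0.        , 407.96498146, 192.69908387],
       [  0.        ,   0.        ,   1.        ]]), 'origin': array([0.48024433, 0.02292367, 1.12703379]), 'orientation': array([ 0.08662324, -0.06400077, -1.56046269])}
0.9960428873697916 0.7823536 1.9815149
{'time': 0.1, 'q': array([-1.29888964e+00,  2.64694778e-01,  1.60529445e+00, -1.75967353e-05,
        1.27367768e+00, -3.68875327e-02]), 'joint_vel': array([ 0.00022991, -0.00085963, -0.00267704,  0.00148979,  0.0003046 ,
       -0.00079318]), 'joint_torque': array([ 3.55349312e-04, -5.16703713e+01, -3.68589842e+01, -1.49717353e-04,
        6.26334309e-03, -3.35433390e-05]), 'tool_pos': array([ 0.20495696, -0.64241626,  0.23004429]), 'tcp_rot': array([-3.10218684e+00, -4.82819506e-01,  4.07963928e-04]), 'wrist_force': array([ 0.47750938,  0.18712244, -1.46659676]), 'torque': array([0.01975049, 0.02456791, 0.03321468]), 'grip_force': 0.0, 'width': 0.9993967205372357}
```

View pics/scene0.png

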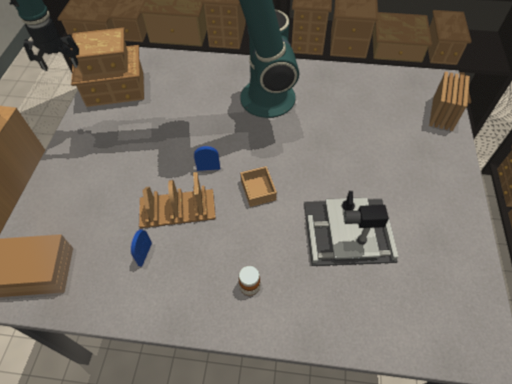

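View pics/top0.png

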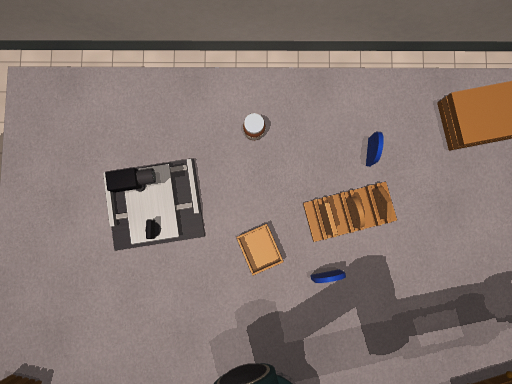

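The scene view shows the camera stand at (350,232), the knob at (350,200), the rack at (178,205) with three brown plaques at x = 150/174/199, the tray at (258,187), the jar at (249,280), and blue decoys at (207,158) and (141,248). The lens looks to image left, which is −y. Next I'll make an enlarged crop and measure heights.

Run:
```python
from h import *
S=np.load("scene0.npz");T=np.load("top0.npz")
a=cv2.resize(S['im'][165:235,130:225],None,fx=4.2,fy=4.2,interpolation=2);b=cv2.resize(T['im'][170:245,300:400],None,fx=4,fy=4,interpolation=2)
h=300;cv2.imwrite("pics/crop.png",np.hstack([cv2.resize(a,(395,h)),cv2.resize(b,(400,h))])[:,:,::-1])
for n,D in(("scene",S),("top",T)):
    P=cloud(n,D['d'])
    z=P[...,2]; print(n,"table z",np.median(z[(abs(P[...,0]-.5)<.2)&(abs(P[...,1])<.1)]))
    def reg(name,x0,x1,y0,y1,zs):
        for lo,hi in zs:
            m=(P[...,0]>x0)&(P[...,0]<x1)&(P[...,1]>y0)&(P[...,1]<y1)&(z>lo)&(z<hi)
            k,l,st,c=cv2.connectedComponentsWithStats(m.astype(np.uint8))
            for i in range(1,k):
                if st[i,4]>12:
                    q=P[l==i][:,:2].astype(np.float32); r=cv2.minAreaRect(q)
                    print(name,lo,hi,st[i,4],"px",c[i].round(),"rect",np.round(r[0],3),np.round(r[1],3),round(r[2],1),"zmax",round(float(z[l==i].max()),3))
    reg("rack",.3,.8,-.5,-.1,[(.06,.2),(.105,.2),(.02,.05)])
    reg("cam",.3,.9,.1,.6,[(.075,.1),(.14,.25),(.028,.04),(.01,.05)])
```

```text
scene table z -0.000352829725234427
rack 0.06 0.2 271 px [205. 152.] rect [ 0.37  -0.162] [0.019 0.079] 9.7 zmax 0.113
rack 0.06 0.2 176 px [196. 188.] rect [ 0.518 -0.159] [0.082 0.012] 14.9 zmax 0.125
rack 0.06 0.2 178 px [172. 193.] rect [ 0.535 -0.231] [0.083 0.013] 14.3 zmax 0.123
rack 0.06 0.2 183 px [147. 198.] rect [ 0.56  -0.302] [0.082 0.014] 14.6 zmax 0.123
rack 0.06 0.2 290 px [137. 242.] rect [ 0.707 -0.288] [0.016 0.081] 84.2 zmax 0.113
rack 0.06 0.2 90 px [ 57. 257.] rect [ 0.776 -0.498] [0.047 0.008] 10.0 zmax 0.09
rack 0.105 0.2 40 px [204. 147.] rect [ 0.372 -0.163] [0.018 0.037] 6.6 zmax 0.113
rack 0.105 0.2 114 px [195. 184.] rect [ 0.517 -0.159] [0.081 0.012] 14.9 zmax 0.125
rack 0.105 0.2 84 px [170. 188.] rect [ 0.535 -0.231] [0.065 0.012] 14.5 zmax 0.123
rack 0.105 0.2 40 px [144. 192.] rect [ 0.56  -0.302] [0.032 0.013] 11.1 zmax 0.123
rack 0.105 0.2 51 px [135. 237.] rect [ 0.707 -0.287] [0.013 0.035] 84.5 zmax 0.113
rack 0.02 0.05 142 px [207. 163.] rect [ 0.374 -0.162] [0.012 0.08 ] 16.2 zmax 0.05
rack 0.02 0.05 230 px [200. 203.] rect [ 0.521 -0.158] [0.1
[... 2843 characters left out ...]
[ 0.515 -0.322] [0.011 0.012] 1.3 zmax 0.041
rack 0.02 0.05 13 px [361. 228.] rect [ 0.494 -0.251] [0.005 0.009] 0.3 zmax 0.037
rack 0.02 0.05 40 px [328. 273.] rect [ 0.376 -0.164] [0.001 0.065] 11.7 zmax 0.049
cam 0.075 0.1 118 px [149. 229.] rect [0.487 0.304] [0.049 0.014] 0.4 zmax 0.088
cam 0.14 0.25 962 px [129. 179.] rect [0.604 0.325] [0.047 0.108] 9.8 zmax 0.199
cam 0.028 0.04 278 px [192. 186.] rect [0.604 0.202] [0.147 0.014] 9.5 zmax 0.038
cam 0.028 0.04 2718 px [153. 207.] rect [0.555 0.315] [0.2   0.131] 9.6 zmax 0.04
cam 0.028 0.04 232 px [109. 204.] rect [0.567 0.429] [0.149 0.016] 9.3 zmax 0.039
cam 0.01 0.05 5040 px [156. 206.] rect [0.556 0.31 ] [0.219 0.249] 9.4 zmax 0.05
```

View pics/crop.png

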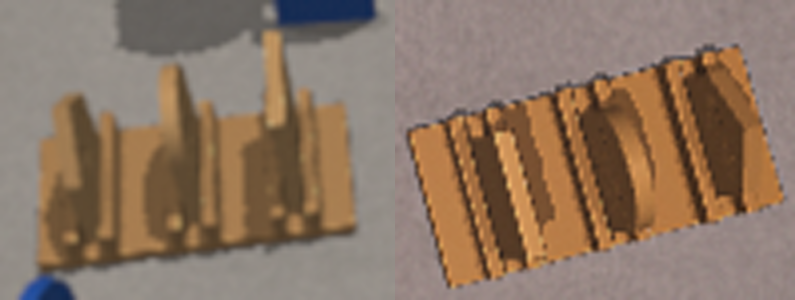

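Three brown plaques stand in the rack, given here by their pixels in the top view:
- **(388,201):** 34 mm wide at z > 105 mm, so this is the gable.
- **(359,211):** 65 mm wide there (a half round predicts 65), and its top curves in the crop, so this is the arched one, in the middle slot.
- **(330,218):** full 79 mm wide, so this is the square one.

The arched plaque is brown, so the blue ones are excluded. The knob is at about (0.487, 0.302) with its bar along world x. The camera slide reads about 40 mm. I'll move above the knob first.

step_arm:
  motion:
    - [8.5,36.8,-34.8,0,-40]
    - [8.5,36.8,-34.8,0,-40]
    - [8.5,36.8,-34.8,0,-40]
    - [8.5,36.8,-34.8,0,-40]
    - [8.5,36.8,-34.8,0,-60]
    - [8.5,36.8,-34.8,0,-60]
    - [8.5,36.8,-34.8,0,-80]
    - [8.5,36.8,-34.8,0,-80]
    - [8.5,55.6,-81.4,0,-162]
    - [8.5,55.6,-81.4,0,-162]
    - [8.5,55.6,-81.4,0,-162]
    - [8.5,55.6,-81.4,0,-162]
    - [8.5,55.6,-81.4,0,-162]
    - [8.5,55.6,-81.4,0,-162]
    - [8.5,55.6,-81.4,0,-162]
    - [8.5,55.6,-81.4,0,-162]
    - [8.5,55.6,-81.4,0,-162]
    - [8.5,55.6,-81.4,0,-162]
    - [8.5,55.6,-81.4,0,-162]
    - [8.5,55.6,-81.4,0,-162]

```text
time: 2.1
tool_pos: [0.4869, 0.3025, 0.2308]
tcp_rot: [-0.003, -3.141, 0.001]
wrist_force: [1.1, -0.1, 0.3]
width: 0.999
grip_force: 0.0
```

step_arm:
  motion:
    - [6,0,0,5,0]
    - [6,0,0,10,0]
    - [6,0,0,14,0]
    - [6,0,0,16,0]
    - [6,0,0,17.8,0]
    - [6,0,0,17.8,0]

```text
time: 2.7
tool_pos: [0.4843, 0.2988, 0.0495]
tcp_rot: [-0.008, -3.135, 0.006]
wrist_force: [-0.1, -0.9, 0.5]
width: 0.703
grip_force: 0.0
```

Run:
```python
from h import *
im,d=bot.read_camera("scene"); cv2.imwrite("pics/k.png",cv2.resize(im[140:280,270:430],None,fx=4,fy=4,interpolation=2)[:,:,::-1])
s=bot.read_state();print(s["tool_pos"],s["wrist_force"])
```

```text
[0.48566881 0.29958152 0.05143713] [-0.17013369  0.68448066  0.12881667]
```

View pics/k.png

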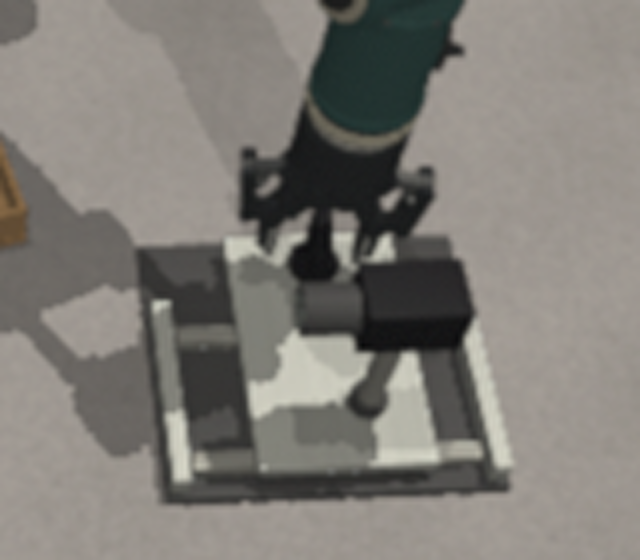

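The knob bar, at crop (315,235), is between the fingers. I'll close on it and push along the lens direction.

step_arm:
  force: 40
  motion:
    - [0,0,0,0,0]
    - [0,0,0,0,0]
    - [0,0,0,0,0]
    - [0,0,0,0,0]
    - [0,0,0,0,0]
    - [0,0,0,0,0]
    - [0,-0.1,-0.5,0,0]
    - [0,-0.2,-1,0,0]
    - [0,-0.25,-1.5,0,0]
    - [0,-0.3,-2,0,0]
    - [0,-0.4,-2.5,0,0]
    - [0,-0.5,-3,0,0]
    - [0,-0.55,-3.4,0,0]
    - [0,-0.6,-3.7,0,0]
    - [0,-0.6,-3.7,0,0]

```text
time: 4.25
tool_pos: [0.4949, 0.264, 0.055]
tcp_rot: [0.009, 3.138, 0.003]
wrist_force: [1.8, 1.4, 7.0]
width: 0.154
grip_force: 42.1
```

step_arm:
  motion:
    - [0,-0.05,-0.3,0,0]
    - [0,-0.1,-0.6,0,0]
    - [0,-0.15,-0.9,0,0]
    - [0,-0.15,-0.9,0,0]
    - [0,-0.15,-0.9,0,0]

```text
time: 4.75
tool_pos: [0.4958, 0.2585, 0.055]
tcp_rot: [0.012, 3.138, 0.012]
wrist_force: [-1.6, 14.5, 4.0]
width: 0.159
grip_force: 41.9
```

```bash
cat > m.py <<'E'
from h import *
for n in("scene","top"):
    im,d=bot.read_camera(n);P=cloud(n,d);z=P[...,2]
    def reg(t,m):
        k,l,st,c=cv2.connectedComponentsWithStats(m.astype(np.uint8))
        for i in range(1,k):
            if st[i,4]>60:
                r=cv2.minAreaRect(P[l==i][:,:2].astype(np.float32)); print(n,t,st[i,4],np.round(r[0],4),np.round(r[1],3),round(r[2],1))
    box=(P[...,0]>.45)&(P[...,0]<.75)&(P[...,1]>.12)&(P[...,1]<.5)
    reg("plate",box&(z>.028)&(z<.04)); reg("cam",box&(z>.14)&(z<.21)&(P[...,0]>.55))
s=bot.read_state();print(s["time"],s["tool_pos"],s["tcp_rot"],s["wrist_force"],s["torque"],s["q"])
E
python3 m.py
```

```text
scene plate 1852 [0.5663 0.2588] [0.204 0.147] 9.7
scene plate 85 [0.4804 0.2882] [0.031 0.071] 33.7
scene plate 203 [0.5672 0.4242] [0.148 0.015] 9.3
scene cam 842 [0.6123 0.2762] [0.048 0.108] 10.1
top plate 1931 [0.5674 0.2543] [0.204 0.129] 9.4
top plate 174 [0.5953 0.4331] [0.092 0.015] 9.4
top cam 946 [0.6113 0.2806] [0.047 0.108] 9.7
4.85 [0.49580605 0.25849413 0.05503048] [0.01147457 3.13831424 0.01155651] [-1.30425163 14.25152778  3.83200427] [ 2.21934561  0.36640268 -0.0809068 ] [ 0.43273991  0.21763879  2.01483851  0.00675797  0.90308064 -1.13491237]
```

Home is confirmed: the carriage plate has merged with the stop bar in the depth data, and the contact force has risen. Now I'll turn the knob clockwise.

step_arm:
  motion:
    - [0,0,0.2,0,0]
    - [0,0,0.2,0,7]
    - [0,0,0.2,0,14]
    - [0,0,0.2,0,21]
    - [0,0,0.2,0,28]
    - [0,0,0.2,0,35]
    - [0,0,0.2,0,42]
    - [0,0,0.2,0,49]
    - [0,0,0.2,0,56]
    - [0,0,0.2,0,62]
    - [0,0,0.2,0,67]
    - [0,0,0.2,0,70]
    - [0,0,0.2,0,72]
    - [0,0,0.2,0,72]
    - [0,0,0.2,0,72]

```text
time: 6.35
tool_pos: [0.4931, 0.2551, 0.0549]
tcp_rot: [-1.85, -2.538, 0.007]
wrist_force: [-8.0, -3.8, 17.6]
width: 0.155
grip_force: 44.9
```

```bash
python3 m.py
```

```text
scene plate 1834 [0.5656 0.2587] [0.206 0.147] 9.5
scene plate 70 [0.4829 0.2848] [0.029 0.081] 33.9
scene plate 194 [0.5675 0.4242] [0.15  0.015] 9.8
scene cam 835 [0.6125 0.2768] [0.049 0.108] 9.9
top plate 2017 [0.5672 0.254 ] [0.203 0.128] 9.4
top plate 175 [0.5944 0.4337] [0.091 0.016] 8.8
top cam 948 [0.6115 0.2807] [0.047 0.108] 9.6
6.45 [0.49312616 0.25511801 0.05494289] [-1.84989483 -2.53822555  0.00673713] [-8.30664929 -4.223847   16.87048625] [-0.6637774   1.35003675  0.6832135 ] [ 4.33450201e-01  2.17242454e-01  2.01551167e+00 -1.78073596e-03
  9.12964478e-01  1.23353040e-01]
```

step_arm:
  motion:
    - [5,0,0,0,0]
    - [5,0,0,0,0]
    - [5,0,0,0,0]
    - [5,0,0,-5,0]
    - [5,0,0,-10,0]
    - [5,0,0,-15,0]
    - [5,0,0,-18,0]
    - [5,0,0,-18,0]

```text
time: 7.25
tool_pos: [0.4979, 0.2579, 0.2396]
tcp_rot: [1.85, 2.532, 0.015]
wrist_force: [-1.1, 0.3, -0.3]
width: 0.587
grip_force: 0.0
```

```bash
python3 - <<'E'
from h import *
im,d=bot.read_camera("scene");P=cloud("scene",d);z=P[...,2]
m=(P[...,0]>.44)&(P[...,0]<.56)&(P[...,1]>.18)&(P[...,1]<.33)&(z>.072)&(z<.1)
r=cv2.minAreaRect(P[m][:,:2].astype(np.float32));print(m.sum(),r)
cv2.imwrite("pics/k2.png",cv2.resize(im[140:280,270:430],None,fx=4,fy=4,interpolation=2)[:,:,::-1])
s=bot.read_state();print(s["tool_pos"],s["tcp_rot"],s["wrist_force"])
Tm=R.from_rotvec(s["tcp_rot"]).as_matrix()
for t in [(.50,-.1,.24),(.534,-.2285,.24),(.534,-.2285,.077)]: print(np.round(100*Tm.T@(np.array(t)-s["tool_pos"]),1))
E
python3 m.py
```

```text
88 ((0.49453240633010864, 0.2555777430534363), (0.016999103128910065, 0.04999472573399544), 22.852977752685547)
[0.49629737 0.25714469 0.23623967] [1.85174507 2.53427504 0.0077781 ] [-0.35373051 -0.31607747  0.20528643]
[-34.1 -10.5  -0.5]
[-47.4 -11.2  -0.5]
[-47.4 -11.3  15.8]
scene plate 1942 [0.5656 0.2589] [0.206 0.148] 9.3
scene plate 194 [0.5686 0.4245] [0.15  0.015] 9.3
scene cam 841 [0.6117 0.2771] [0.049 0.108] 9.0
top plate 2662 [0.5654 0.2633] [0.203 0.148] 9.5
top cam 946 [0.611  0.2809] [0.046 0.108] 9.2
7.4 [0.4938994  0.25601298 0.23195794] [-1.85296712 -2.53585553  0.00284966] [ 0.51112265 -0.33028943 -0.32352044] [-0.00191099 -0.03497746 -0.02192339] [ 4.33513179e-01  4.08039763e-02  1.85797318e+00 -1.13864427e-04
  1.24483061e+00  1.24830925e-01]
```

View pics/k2.png

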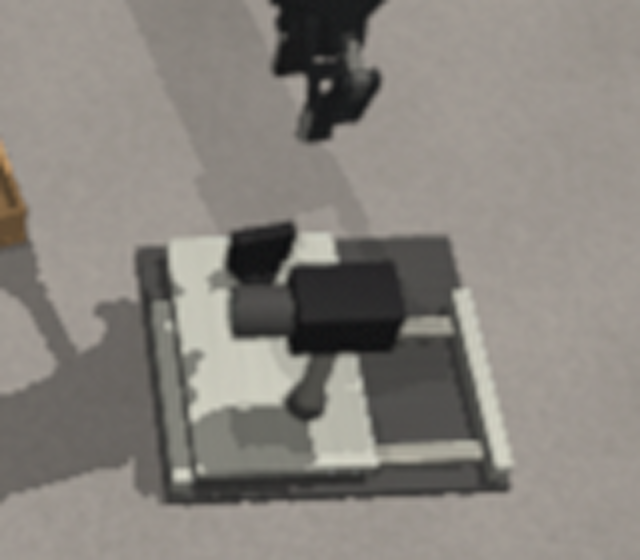

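Lock confirmed: the bar at crop (262,250) now lies along the rails at −67°, about 1.34 rad, and the carriage is against the front stop. Next I go above the middle plaque.

step_arm:
  motion:
    - [4.5,-47.4,-10.9,0,92.7]
    - [4.5,-47.4,-10.9,0,92.7]
    - [4.5,-47.4,-10.9,0,92.7]
    - [4.5,-47.4,-10.9,0,92.7]
    - [4.5,-47.4,-10.9,0,92.7]
    - [4.5,-47.4,-10.9,0,92.7]
    - [4.5,-47.4,-10.9,0,92.7]
    - [4.5,-47.4,-10.9,0,92.7]
    - [4.5,-47.4,-10.9,0,92.7]
    - [4.5,-47.4,-10.9,0,92.7]
    - [4.5,-47.4,-10.9,0,92.7]
    - [4.5,-47.4,-10.9,0,92.7]
    - [4.5,-47.4,-10.9,0,92.7]
    - [4.5,-47.4,-10.9,0,92.7]
    - [4.5,-47.4,-10.9,0,92.7]

```text
time: 8.9
tool_pos: [0.5346, -0.2273, 0.2328]
tcp_rot: [-3.114, -0.414, 0.001]
wrist_force: [-0.4, -0.2, -0.2]
width: 0.527
grip_force: 0.0
```

Run:
```python
from h import *
s=bot.read_state();Tm=R.from_rotvec(s["tcp_rot"]).as_matrix()
print(s["tool_pos"],np.degrees(np.arctan2(Tm[1,0],Tm[0,0])),s["width"])
for n in("scene","top"):
    im,d=bot.read_camera(n);P=cloud(n,d)
    m=(P[...,0]>.48)&(P[...,0]<.59)&(P[...,1]>-.26)&(P[...,1]<-.2)&(P[...,2]>.07)&(P[...,2]<.14)
    if m.sum()>50: print(n,m.sum(),cv2.minAreaRect(P[m][:,:2].astype(np.float32)))
    if n=="scene": cv2.imwrite("pics/r.png",cv2.resize(im[80:240,100:260],None,fx=3.7,fy=3.7,interpolation=2)[:,:,::-1])
print(np.round(100*Tm.T@(np.array([.534,-.2290,.077])-s["tool_pos"]),2))
```

```text
[ 0.53462883 -0.227253    0.23281282] 15.141884756691896 0.5267672589181684
scene 160 ((0.5345977544784546, -0.23145824670791626), (0.083536796271801, 0.012431909330189228), 14.768294334411621)
top 157 ((0.5342927575111389, -0.2272581160068512), (0.07906396687030792, 0.013276920653879642), 14.622502326965332)
[-0.1   0.16 15.58]
```

View pics/r.png

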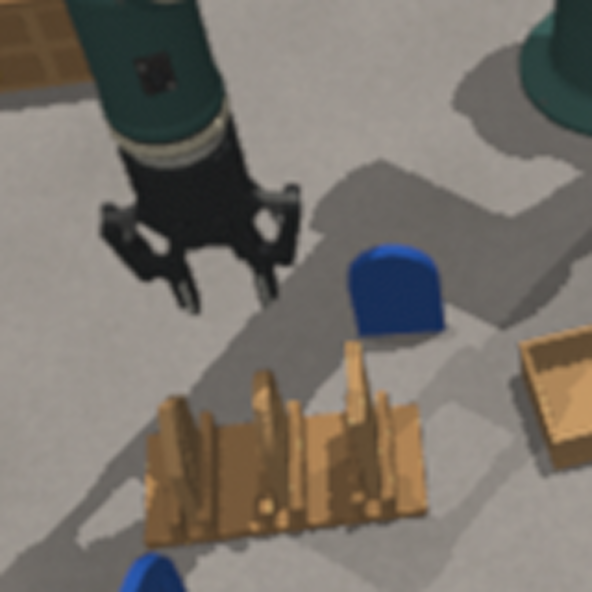

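The gripper is above the middle arched plaque at crop (265,385), and its neighbours are clear. I'll descend and grip.

step_arm:
  force: 40
  motion:
    - [4.5,-0.1,0.2,5,0]
    - [4.5,-0.1,0.2,9,0]
    - [4.5,-0.1,0.2,12,0]
    - [4.5,-0.1,0.2,14,0]
    - [4.5,-0.1,0.2,15.4,0]
    - [4.5,-0.1,0.2,15.4,0]
    - [4.5,-0.1,0.2,15.4,0]
    - [0,-0.1,0.2,15.4,0]
    - [0,-0.1,0.2,15.4,0]
    - [0,-0.1,0.2,15.4,0]
    - [0,-0.1,0.2,15.4,0]
    - [0,-0.1,0.2,15.4,0]
    - [0,-0.1,0.2,15.4,0]

```text
time: 10.3
tool_pos: [0.5353, -0.2305, 0.0808]
tcp_rot: [3.114, 0.41, 0.003]
wrist_force: [-0.4, 2.2, 6.2]
width: 0.135
grip_force: 44.4
```

step_arm:
  motion:
    - [0,0,0,-1.5,0]
    - [0,0,0,-3,0]
    - [0,0,0,-5,0]
    - [0,0,0,-8,0]
    - [0,0,0,-11,0]
    - [0,0,0,-14,0]
    - [0,0,0,-14,0]
    - [0,0,0,-14,0]
    - [0,0,0,-14,0]

```text
time: 11.2
tool_pos: [0.5335, -0.2301, 0.2182]
tcp_rot: [-3.114, -0.41, 0.003]
wrist_force: [-0.3, 0.5, -0.6]
width: 0.134
grip_force: 43.7
```

```bash
cat > p.py <<'E'
from h import *
s=bot.read_state();Tm=R.from_rotvec(s["tcp_rot"]).as_matrix();t=s["tool_pos"]
print(s["time"],t,np.degrees(np.arctan2(Tm[1,0],Tm[0,0])),s["width"],s["grip_force"])
im,d=bot.read_camera("scene");P=cloud("scene",d)
hsv=cv2.cvtColor(im,cv2.COLOR_RGB2HSV)
m=(np.linalg.norm(P[...,:2]-t[:2],axis=-1)<.07)&(abs(P[...,2]-t[2])<.1)&(hsv[...,1]>80)&(hsv[...,0]<25)
q=P[m]; print(m.sum(),q.min(0),q.max(0)); c=q.mean(0); u,S,V=np.linalg.svd(q-c,full_matrices=False)
print("rect",cv2.minAreaRect(q[:,:2].astype(np.float32)),"normal",V[2])
b=q@np.array([-.163,.987,0]) 
V0=np.array([.640,.1065,.170])
print(np.round(100*Tm.T@(V0+[0,0,.0]-t),2))
r,c=np.argwhere(m).mean(0).astype(int)
r=max(r,70);c=max(c,90);cv2.imwrite("pics/p%d.png"%(10*s["time"]),cv2.resize(im[r-70:r+70,c-90:c+90],None,fx=4,fy=4,interpolation=2)[:,:,::-1])
E
python3 p.py
```

```text
11.2 [ 0.53345831 -0.23013891  0.21821859] 14.991867140851763 0.134233954560033 43.675739765167236
252 [ 0.49815623 -0.24130071  0.11842197] [ 0.57372765 -0.16140265  0.29404978]
rect ((0.5422344207763672, -0.20894990861415863), (0.07859626412391663, 0.06814147531986237), 72.98652648925781) normal [ 0.1893274  -0.98094663 -0.04357583]
[ 19.01 -29.76   4.83]
```

step_arm:
  motion:
    - [0,1.5,-2.5,0,0]
    - [0,3.5,-5.5,0,1]
    - [0,5.5,-8.5,0,2]
    - [0,7.5,-11.5,0,3]
    - [0,9.5,-14.5,0,4]
    - [0,11.5,-17.5,0,5]
    - [0,13.5,-20.5,0,5.6]
    - [0,15.5,-23.5,0.5,5.6]
    - [0,17,-26.5,1,5.6]
    - [0,18.2,-28.5,2,5.6]
    - [0,18.8,-29.4,2.8,5.6]
    - [0,19,-29.8,3.4,5.6]
    - [0,19,-29.8,3.4,5.6]
    - [0,19,-29.8,3.4,5.6]
    - [0,19,-29.8,3.4,5.6]
    - [0,19,-29.8,3.4,5.6]

```text
time: 12.85
tool_pos: [0.6411, 0.1056, 0.1861]
tcp_rot: [3.131, 0.255, 0.002]
wrist_force: [0.8, -0.2, -1.5]
width: 0.133
grip_force: 43.5
```

```bash
python3 p.py; python3 m.py; ls pics
```

```text
12.85 [0.64110898 0.1055884  0.18608326] 9.318786387197383 0.13331178669509383 43.45871865749359
197 [0.63272311 0.0401927  0.12013639] [0.6818828  0.11459955 0.28344937]
rect ((0.6605280041694641, 0.0781046599149704), (0.04926928132772446, 0.07050576061010361), 7.255620002746582) normal [-0.8131406  -0.42164433 -0.40127101]
[-0.1  -0.11  1.61]
scene plate 1953 [0.5666 0.2586] [0.206 0.147] 9.6
scene plate 198 [0.5674 0.4246] [0.15  0.015] 9.4
scene cam 841 [0.6122 0.277 ] [0.049 0.108] 9.8
top plate 852 [0.6002 0.2216] [0.15  0.054] 9.0
top plate 298 [0.5663 0.4281] [0.149 0.016] 9.3
top plate 844 [0.5354 0.3097] [0.158 0.061] 1.1
top cam 804 [0.6099 0.2893] [0.046 0.09 ] 9.6
13.0 [0.64097924 0.10605163 0.18587192] [3.13110862e+00 2.56164474e-01 1.34557697e-03] [-0.38123987 -0.3574998  -0.49842082] [-0.02442954  0.03218461  0.03265674] [ 1.25664160e-01  2.46665418e-01  1.71064198e+00 -6.49716367e-05
  1.18343045e+00  1.53322320e+00]
crop.png
k.png
k2.png
p112.png
p128.png
r.png
scene0.png
top0.png
```

View pics/p128.png

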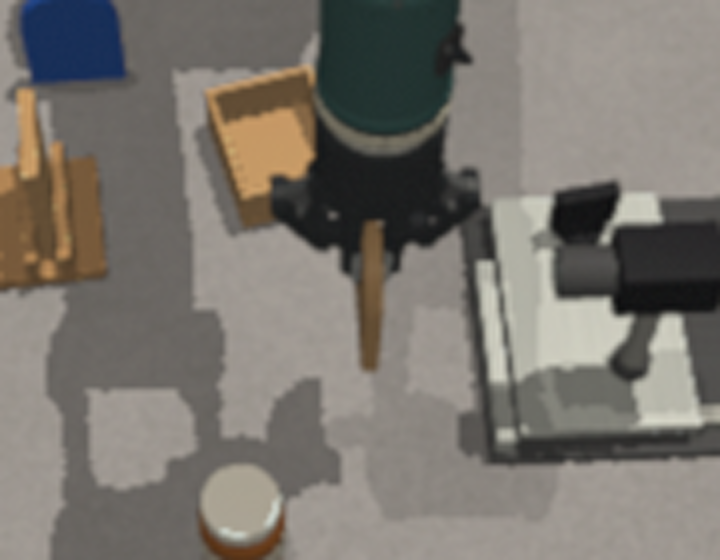

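Run:
```python
from h import *
im,d=bot.read_camera("scene");P=cloud("scene",d);t=bot.read_state()["tool_pos"]
x=(P[...,:2]-t[:2])@np.array([.987,.163]);y=(P[...,:2]-t[:2])@np.array([-.163,.987])
for lo,hi in[(.1,.13),(.13,.15),(.15,.17),(.17,.19),(.19,.21),(.21,.24)]:
    m=(abs(y)<.025)&(abs(x)<.06)&(P[...,2]>lo)&(P[...,2]<hi)
    if m.sum()>3: print(lo,m.sum(),"x",x[m].min().round(4),x[m].max().round(4),"y",y[m].min().round(4),np.median(y[m]).round(4),y[m].max().round(4),"zmin",P[...,2][m].min())
```

```text
0.1 17 x -0.0277 0.0399 y -0.0093 -0.0076 0.0028 zmin 0.11362698254203396
0.13 26 x 0.0052 0.0401 y -0.0091 -0.0055 0.0027 zmin 0.13044751830836354
0.15 23 x -0.0028 0.0404 y -0.0092 -0.0065 0.0017 zmin 0.15204033431897312
0.17 25 x 0.0076 0.0403 y -0.0155 -0.0046 0.0028 zmin 0.17034222766549612
0.19 75 x 0.0049 0.04 y -0.0212 -0.0052 0.0149 zmin 0.19024390293692084
0.21 164 x -0.0101 0.0323 y -0.0244 -0.002 0.0248 zmin 0.21002515329430316
```

The plaque at crop (372,295) is held upright and square to the lens. Its lower edge is at z ≈ 0.115 m, so its centre is at about 0.171 m, and it is centred on the tool. Handing in.

```bash
python3 -c "
from workcell import bot
print(bot.finish_job())"
```

```text
the job is handed in; nothing more can be done
None
```

I handed the job in (the hand-in returned no verdict): the camera is home against its front stop, the clamp was then locked (measured at about 1.34 rad), and the arched plaque is held upright and square to the lens, its centre at the point 12 cm in front as near as I could measure.

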